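# Take the spent filter out of the bench suction unit

## Robot

A 6-joint arm with a two-finger parallel gripper is mounted at the origin on a cart in front of the work surface, level with it; the furniture and walls round the work are solid. World frame = base frame: x ahead of the robot, y to its left, z up, the work surface at z = 0. Lengths are in m, angles in rad, forces in N, time in s.
With the tool pointing down it reaches from about 0.225 to 0.875 m from the base axis. Payload 3.4 kg.
Tool frame: the origin (TCP) lies on the centre line of the jaws, within the pads' length; the fingertips stand 17 mm ahead of it and the grasp point (between the pads) lies 2 mm behind it (nose_length is the distance from the TCP to the fingertips, in m); z points along the fingers, y is the line along which they close (so a half turn about z gives the same grasp; the last joint's range is limited). The gripper opens to 85 mm and grips with 20 to 120 N. Pads are 22 mm wide; open, the fingers measure 114 mm over their backs; the gripper's body (76 mm by 85 mm) begins 54 mm behind the grasp point. The pads swing forward as they close: fully open they stand 13 mm farther back than shut.
Start: joints at [-1.269, 0.276, 1.505, -0, 1.361, -0.121], TCP at [0.236, -0.524, 0.248] pointing down, gripper open.
Joint ranges: [-2.89, 2.89], [-0.75, 2.08], [0.22, 2.7], [-1.18, 4.32], [0.11, 2.71], [-2.7, 2.7]. Speed limits (rad/s): [2.57, 2.57, 3.14, 3.14, 3.14, 3.14].

## Interface

Orientations are given as a unit quaternion [w, x, y, z].
In Python, from rig import get_state, get_image, sign_off, find_in, place_of, nose_length gives the robot as it stands.
- The arm moves only by the tool apply_moves, never from a script. Its argument "deltas" is one flat list of numbers, 5 for each row, row after row: the finger opening in mm, from 0 to 85.4, then the shift along the tool's x, y, z in mm, then the turn about the tool's z in degrees. A call has 1 to 12 rows; each row is the pose to reach, as a shift and turn from the pose commanded when the call began, along the tool's axes at that moment; what a row does not reach only later rows make up. A row lasts 1/12 s, in which the tool goes at most 41.7 mm and 7.16 degrees, less where a joint would pass 70% of its speed; a pose out of reach is approached as far as the arm can. A call with a gripper value outside its range is refused whole. The fingers move at their own pace and stop on an object; "squeeze" is the grip in N (left out, the last holds). Time passes only in rows, so rows that repeat a pose let the fingers close. It gives the time, the measured TCP pose, the force, the opening and the grip force at its end, in the units of the state.
- get_state(): the state, without advancing time (a new reading comes with each control period).
- get_image(name): name is "side" or "top"; returns a dict with "frame" (420x560x3 uint8, red, green, blue), "K" (3x3 intrinsics, pixels), "position" and "orientation" of the camera in the world. Camera axes: x right, y down, z forward; pixel columns grow to the right and rows downward; lengths in m; the calibration is good to about 2 mm. A picture is of the moment at which its call begins. There is no depth.
- sign_off(): hands the job in; it is judged then, once.
Trained networks look in a picture, given as the dict that the camera call returned (one of the last four; its "shot" number tells which), for a name from the list of things; names that differ only in an ending like _2 or _b are one class to them, and where a whole thing is asked for, a point or a joint stands for the part that bears it (a point fixed in the world has none). Each returns a list of dicts, best first, with "score" (0 to 1); they miss things now and then, are a little off and sometimes report something else, mostly with a low value. They report only what shows in the picture. A call takes as long as a camera call.
- find_in(query, picture): "point" ([column, row] in pixels, amid what is visible of it).
- place_of(query, picture): "point" ([column, row] in pixels: a listed point, or the origin of a listed thing).
The state is a dict: "clock": time; "qpos": joint angles; "qd": joint speeds; "effort": joint torques, N m; "position": TCP position; "ee_rot": TCP orientation; "contact_force": force on the tool from outside, world axes, zero at the start; "moment": the same for the moment, N m; "width": finger opening in m; "gripper_force": force on a finger pad.
Only numpy, scipy, OpenCV 4.12 (cv2) and the standard library are available. Lean on these libraries where they do the work, as an engineer would, in place of code of your own. Each camera call takes 0.05 s, during which the arm holds its last target. There are 200 camera calls.

## Task

The filter in the small bench suction unit is spent. Without forcing it, press its black bayonet cover down, twist it a quarter turn anticlockwise to free its lugs from the slots, lift it off and stand it, grip upward, in the white tray; then lift the cartridge out by its blue knob, keep it upright so that no dust falls out, and stand it in the empty pocket of the brown return box. Leave the old cartridges and the flask, beaker, petri dish and loupe around the work where they are.

Things in the scene. Friction and masses are not known exactly. Their poses are not given: they have to be found in the camera images.
- suction_unit: suction unit, fixed: an upright aluminium filter tube (76 mm outside, 64 mm bore, 115 mm high) in front of a white pump case (84 mm high, its gauge 90 mm; 43 to 105 mm behind the tube's axis, 100 mm wide). Origin on the tube's axis at desk level, z up, x from the tube towards the pump; a hose barb points along y, 64 mm out, 50 mm up
- slot_pocket (a point): where one lug of the locked cover sits, 36 mm from the tube's axis, on the robot's side; a red mark is below it. Two equal J-shaped slots, facing one another, are cut through the tube wall: each runs from such a pocket, with its step 6 mm down, level to an entry that is open at the rim. The step stops any turn until the cover is pressed
- slot_entry (a point): middle of the same slot's entry at the rim, 36 mm from the axis, 80 degrees anticlockwise (seen from above) of the pocket; a green mark is below it
- tube_rim (a point): centre of the tube's rim, 115 mm above the desk
- cover: bayonet cover, 160 g: black flange (82 mm across, 9 mm thick) on a grey hollow skirt (61 mm across, 32 mm high), with a straight wing grip 60 mm long, 12 mm thick, 29 mm high on top. Origin at the centre of the skirt's lower edge, z up (70 mm to the top of the grip), x along the grip. Locked, its origin is 22 mm below the rim, the flange 10 mm above it, x at -40 degrees from the unit's x
- cover_lug (a point): tip of one of the skirt's two brass lugs (7 mm blocks) on the cover's x axis, 39 mm from its axis, 8 mm above its origin. A spring under the cartridge (9 N locked, 11 N pressed) pushes the cover up. To free it: press it down 7 to 9 mm (at 10 mm the flange meets the rim), turn it 80 degrees (1.40 rad) anticlockwise from above (free from 77, stop at 84 degrees), lift straight up 22 mm or more
- cover_grip (a point): point in the wing grip on the cover's axis, 64 mm above the cover's origin, 6 mm below the top of the grip and 23 mm above the flange; fingers close across the 12 mm
- cartridge: spent filter cartridge, about 0.12 kg: round, 56 mm across, 62 mm high, dusty pleats between black end caps, a round blue knob (22 mm across, 20 mm high) on top. Origin at the centre of its underside, z up. Its cap is 22 mm below the rim under the locked cover; with the cover off, the spring plate raises it until the cap is level with the rim. 4 mm play all round in the bore
- cartridge_knob (a point): centre of the cartridge's blue knob, 72 mm above the cartridge's origin, 10 mm above the cap and 10 mm below the knob's top
- tray: shallow white tray, 147 mm square, rim 19 mm high, floor 4 mm thick, fixed; origin at the centre of its underside
- tray_floor (a point): centre of the tray's floor, on its upper face
- return_box: open brown box, 147 mm square, 45 mm high, divided into four pockets 66 mm square; fixed; three pockets hold old cartridges like the spent one, standing. Origin at the centre of its underside, x and y along its sides
- empty_pocket (a point): centre of the floor of the empty pocket, on its upper face, 5 mm above the desk; z up, x and y along the pocket's sides
- old_cartridge0: old cartridge standing in the return box, as the spent one; origin at the centre of its underside
- old_cartridge1: old cartridge standing in the return box, as the spent one; origin at the centre of its underside
- old_cartridge2: old cartridge standing in the return box, as the spent one; origin at the centre of its underside
- erlenmeyer: small corked conical flask, 61 mm across, 97 mm high; origin at the centre of its underside
- beaker: glass beaker of cotton rolls, 70 mm across, 84 mm high; origin at the centre of its underside
- petri_dish: covered glass petri dish, 66 mm across, 15 mm high; origin at the centre of its underside
- loupe: black eye loupe, 37 mm across, 29 mm high; origin at the centre of its underside

How it is judged:
On the way, in this order (a step that is already met when the one before it is completed fails the run):
1. the cover is freed from its slots and lifted clear of the tube (z of cover in the frame of tube_rim above 0.003 m), for 0.1 s.
2. the cartridge is lifted out of the tube (z of cartridge in the frame of tube_rim above 0 m), for 0.1 s.
At the end, for the whole second after the job is handed in: The cover stands on its skirt in the white tray (axis within 55 mm of its centre, edge within 6 mm of its floor), the cartridge stands in the empty pocket (within 12 mm of its centre each way, underside within 6 mm of its floor), both upright within 0.12 rad and at rest (horizontal distance between cover and tray_floor below 0.055 m and z of cover in the frame of tray_floor below 0.006 m and angle between each of cover, cartridge's own z axis and vertical below 0.12 rad and x of cartridge in the frame of empty_pocket between -0.012 and 0.012 m and y of cartridge in the frame of empty_pocket between -0.012 and 0.012 m and z of cartridge in the frame of empty_pocket below 0.006 m and linear speed of each of cover, cartridge below 0.02 m/s); the robot touches nothing.
It fails at once if the cover is forced against its slots or the tube with over 120 N (turned unpressed, or far past the stop) (contact force between cover and suction_unit above 120 N).
It fails at once if the spent cartridge is tipped more than 35 degrees (angle between cartridge's own z axis and vertical above 0.61 rad).
It fails at once if an old cartridge in the return box is lifted or knocked by more than 25 mm (distance of any of old_cartridge0, old_cartridge1, old_cartridge2 from where it was at the start of the episode above 0.025 m).
It fails at once if the flask, beaker, petri dish or loupe is moved by more than 25 mm (distance of any of erlenmeyer, beaker, petri_dish, loupe from where it was at the start of the episode above 0.025 m).
It also fails if it takes over 61 s, if anything falls off the work surface, if the arm or the gripper's body presses on something with over 40 N, if the wrist force passes 120 N, or if a joint passes its speed limit or range.

## Working session

There is one attempt and no reset: what is moved stays moved. The work goes in short steps, Python scripts to look and compute and a tool call to move; the robot and the scene stay as the last step left them, time stands still between calls to the robot, and variables do not carry over. Pictures are saved under pics/ and viewed, at most 11 in all, crops included, and the job is handed in when it is done.

Besides the shell and the picture viewer there is one more tool, called after "Request:" as a command line: name --argument value ..., lists and objects as JSON in quotes. apply_moves: Moves the arm, as the interface text tells. Its arguments: {"type":"object","properties":{"deltas":{"type":"array"},"squeeze":{"type":"number"}},"required":["deltas"]}

```bash
mkdir -p pics; cat > h.py <<'E'
import numpy as np, cv2
from scipy.spatial.transform import Rotation as R
from rig import *
def rot(q): return R.from_quat([q[1],q[2],q[3],q[0]]).as_matrix()
def ray(im,p):
    d=rot(im["orientation"])@np.linalg.inv(im["K"])@np.array([p[0],p[1],1.]); return np.array(im["position"]),d/np.linalg.norm(d)
def onz(im,p,z):
    o,d=ray(im,p); return o+d*(z-o[2])/d[2]
def tri(a):
    A=0;b=0
    for im,p in a:
        o,d=ray(im,p);P=np.eye(3)-np.outer(d,d);A=A+P;b=b+P@o
    return np.linalg.solve(A,b)
def save(im,n): cv2.imwrite("pics/"+n,im["frame"][:,:,::-1])
E
python3 - <<'E'
from h import *
np.set_printoptions(precision=4,suppress=True)
s=get_image("side");t=get_image("top")
save(s,"s0.png");save(t,"t0.png")
print(s["position"],t["position"],nose_length, get_state()["position"],get_state()["ee_rot"])
Z=dict(slot_pocket=None,slot_entry=.115,tube_rim=.115,cover=.093,cover_lug=.101,cover_grip=.157,suction_unit=0,tray=0,tray_floor=.004,empty_pocket=.005,return_box=0,old_cartridge0=0,erlenmeyer=0,beaker=0,petri_dish=0,loupe=0)
for n,z in Z.items():
    a=place_of(n,s);b=place_of(n,t)
    print(n)
    for c,im,l in(("s",s,a),("t",t,b)):
        for x in l[:4]: print("  ",c,np.round(x["point"]),round(x["score"],2),onz(im,x["point"],z) if z is not None else "")
    if a and b: print("  tri",tri([(s,a[0]["point"]),(t,b[0]["point"])]))
E
```

```text
[0.161  0.5826 0.5821] [ 0.372  -0.0465  1.1852] 0.017 [ 0.2358 -0.5239  0.2475] [-0.0008  0.9777  0.2098 -0.0001]
slot_pocket
   s [246. 206.] 0.92 
   t [278. 193.] 0.68 
  tri [ 0.6156 -0.0404  0.1029]
slot_entry
   s [262. 194.] 0.79 [ 0.6044 -0.0837  0.115 ]
   s [242. 205.] 0.35 [ 0.6132 -0.0224  0.115 ]
   t [300. 197.] 0.92 [ 0.603  -0.0898  0.115 ]
  tri [ 0.6055 -0.089   0.1116]
tube_rim
   s [248. 198.] 0.62 [ 0.62   -0.0511  0.115 ]
   s [245. 192.] 0.58 [ 0.6394 -0.0697  0.115 ]
   t [293. 181.] 0.82 [ 0.6418 -0.0739  0.115 ]
  tri [ 0.643  -0.0762  0.0959]
cover
   s [244. 199.] 0.58 [ 0.6463 -0.0718  0.093 ]
   t [292. 184.] 0.82 [ 0.6397 -0.0732  0.093 ]
   t [218. 258.] 0.22 [0.4601 0.0946 0.093 ]
  tri [ 0.6424 -0.0716  0.0936]
cover_lug
   s [244. 206.] 0.93 [ 0.6194 -0.0365  0.101 ]
   s [249. 198.] 0.7 [ 0.632  -0.0719  0.101 ]
   t [279. 192.] 0.84 [ 0.6165 -0.0406  0.101 ]
   t [353. 190.] 0.63 [ 0.6257 -0.2163  0.101 ]
  tri [ 0.619  -0.0395  0.099 ]
cover_grip
   s [245. 177.] 0.77 [ 0.6361 -0.0658  0.157 ]
   t [296. 179.] 0.93 [ 0.6362 -0.0795  0.157 ]
  tr
[... 1431 characters left out ...]
6 [ 0.6718 -0.2309  0.    ]
   t [352. 192.] 0.68 [ 0.6463 -0.229   0.    ]
  tri [ 0.6544 -0.2231  0.0077]
beaker
   s [268. 194.] 0.84 [ 0.6983 -0.257   0.    ]
   s [274. 324.] 0.74 [0.432  0.1312 0.    ]
   s [267. 307.] 0.68 [0.4658 0.1031 0.    ]
   t [364. 168.] 0.97 [ 0.7115 -0.2599  0.    ]
  tri [ 0.708  -0.2628 -0.0047]
petri_dish
   s [334. 286.] 0.86 [ 0.3843 -0.0222  0.    ]
   t [270. 293.] 0.77 [ 0.3843 -0.0253  0.    ]
   t [330. 267.] 0.18 [ 0.4521 -0.173   0.    ]
  tri [ 0.3848 -0.0251 -0.0026]
loupe
   s [294. 268.] 0.6 [ 0.4814 -0.026   0.    ]
   s [272. 201.] 0.38 [ 0.6705 -0.2325  0.    ]
   t [271. 254.] 0.72 [ 0.4788 -0.0261  0.    ]
  tri [ 0.4799 -0.0256  0.0007]
```

View pics/s0.png

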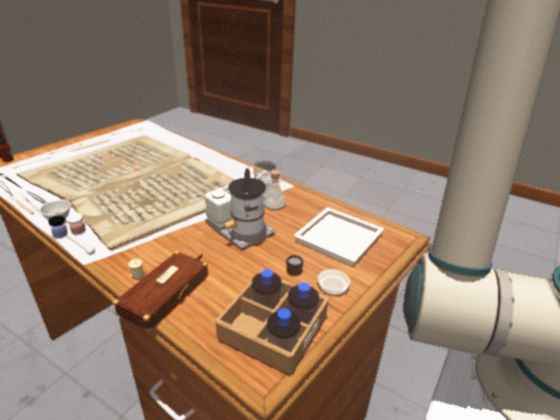

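View pics/t0.png

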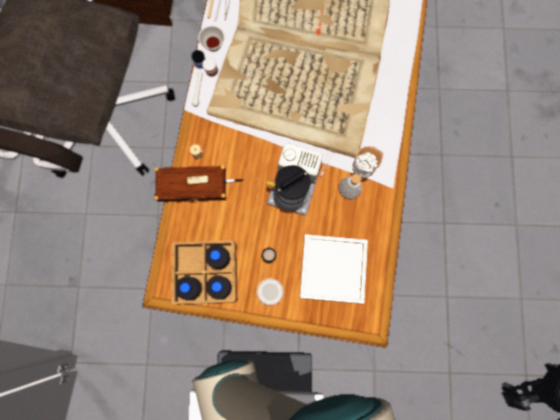

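The side view shows the tube and black cover at about (248,195), the tray at (340,235), and the box at (272,322) with its empty pocket at the left. In the top view the tube is at (292,185), with the grip running from lower left to upper right. The empty pocket is at (192,257), upper left, with the old cartridges at the other three. Next I'll refine the tube axis and grip angle with an overlay.

```bash
cat >> h.py <<'E'
def proj(im,X):
    X=np.atleast_2d(X); c=(X-np.array(im["position"]))@rot(im["orientation"]); u=c@np.array(im["K"]).T; return u[:,:2]/u[:,2:]
def circ(x,y,z,r):
    a=np.linspace(0,2*np.pi,60); return np.c_[x+r*np.cos(a),y+r*np.sin(a),0*a+z]
def rect(x,y,z,l,w,deg):
    a=np.deg2rad(deg);c,s=np.cos(a),np.sin(a)
    return np.array([[x+c*p-s*q,y+s*p+c*q,z] for p,q in((l,w),(l,-w),(-l,-w),(-l,w),(l,w))])
def over(im,ctr,w,h,k,curves):
    x0,y0=int(ctr[0]-w/2/k),int(ctr[1]-h/2/k)
    c=im["frame"][y0:y0+h//k,x0:x0+w//k,::-1]; c=cv2.resize(c,None,fx=k,fy=k,interpolation=cv2.INTER_CUBIC)
    for X,col in curves:
        p=(proj(im,X)-[x0,y0]+.5)*k; cv2.polylines(c,[np.round(p).astype(int)],False,col,1)
    return c
E
python3 - <<'E'
from h import *
s=get_image("side");t=get_image("top")
x,y=.641,-.0745
cv=[(circ(x,y,.134,.041),(0,255,0)),(circ(x,y,.115,.038),(255,255,0)),(circ(x,y,0,.038),(0,0,255)),(rect(x,y,.163,.030,.006,-54),(0,255,255)),(rect(x,y,.134,.030,.006,-54),(255,0,255))]
cv2.imwrite("pics/o1.png",np.hstack([over(t,(293,183),400,600,5,cv),over(s,(246,205),400,600,5,cv)]))
# multi-shot averages
q={}
for i in range(4):
    s=get_image("side");t=get_image("top")
    for n in("cover_grip","cover_lug","slot_entry","tube_rim","tray_floor","return_box"):
        a=place_of(n,s);b=place_of(n,t)
        if a and b:q.setdefault(n,[]).append(np.r_[a[0]["point"],b[0]["point"]])
for n in q: print(n,np.round(q[n],1).tolist())
bx,by=.435,.134
for a in place_of("old_cartridge0",t)[:6]:print(a, onz(t,a["point"],0))
for a in find_in("cartridge_knob",t)[:6]:print(a, onz(t,a["point"],.077))
E
```

```text
cover_grip [[243.7, 176.1, 293.6, 180.7], [244.4, 175.8, 294.3, 177.7], [245.8, 175.2, 293.5, 178.9], [245.3, 174.8, 293.8, 179.1]]
cover_lug [[247.0, 206.6, 280.7, 191.4], [246.7, 204.4, 277.4, 191.7], [242.9, 203.9, 279.3, 192.6], [263.2, 193.4, 278.9, 192.7]]
slot_entry [[261.7, 193.4, 299.5, 194.0], [244.8, 327.6, 297.4, 197.6], [264.3, 193.5, 291.6, 183.9], [262.9, 190.9, 299.5, 195.1]]
tube_rim [[247.1, 192.6, 290.1, 183.8], [247.5, 194.5, 292.8, 184.5], [247.9, 194.0, 291.0, 181.7], [245.5, 193.5, 290.2, 180.3]]
tray_floor [[245.1, 191.7, 330.7, 268.2], [336.7, 233.7, 330.6, 269.7], [338.8, 235.2, 331.4, 270.2], [338.9, 231.8, 332.1, 267.4]]
return_box [[271.9, 323.8, 204.6, 270.3], [246.0, 326.3, 205.3, 271.3], [242.8, 329.5, 205.1, 270.5], [271.5, 321.4, 205.2, 271.1]]
{'point': [224.3, 286.4], 'score': 0.86} [0.3965517  0.08867293 0.        ]
{'point': [189.0, 288.2], 'score': 0.7} [0.38987709 0.17611845 0.        ]
{'point': [217.2, 258.3], 'score': 0.55} [0.46577697 0.10975706 0.        ]
{'point': [300.9, 162.6], 'score': 0.42} [ 0.6977894  -0.09294783  0.077     ]
```

View pics/o1.png

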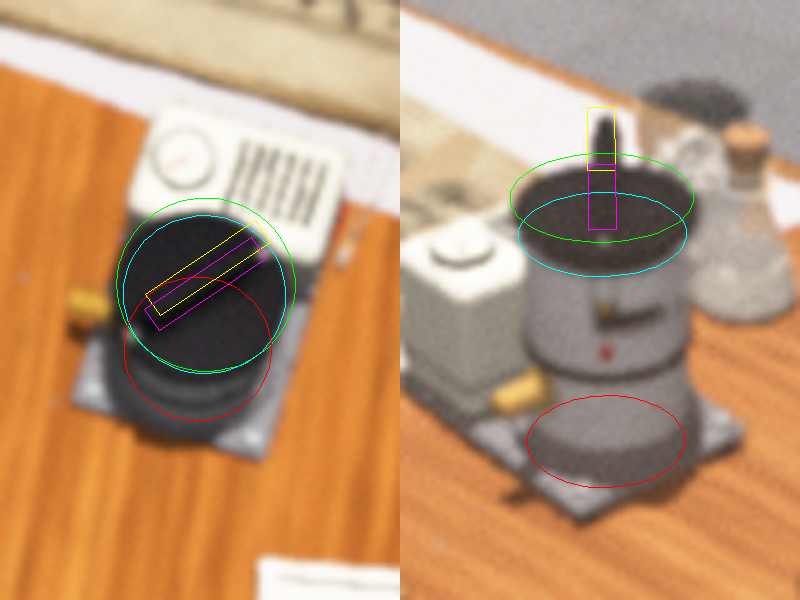

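The overlay roughly agrees: red mark and slot at side crop (603,312), grip at about (605,140). In the side crop everything sits around 2 px lower than predicted. I'll stretch the dark range to fit the axis better.

```bash
python3 - <<'E'
from h import *
def avg(n):
    ims=[get_image(n) for _ in range(6)]; d=dict(ims[-1]); d["frame"]=np.clip((np.mean([i["frame"] for i in ims],0)-10)*3.2,0,255).astype(np.uint8); return d
s=avg("side");t=avg("top")
x,y=.641,-.0745
cv=[(circ(x,y,.134,.041),(0,255,0)),(rect(x,y,.163,.030,.006,-54),(0,255,255))]
cv2.imwrite("pics/o2.png",np.hstack([over(t,(293,183),400,600,8,cv),over(s,(246,195),400,600,8,cv)]))
st=get_state();print(st["contact_force"],st["clock"])
E
```

```text
[ 0.19877197 -0.02278083 -0.50311552] 5.3
```

View pics/o2.png

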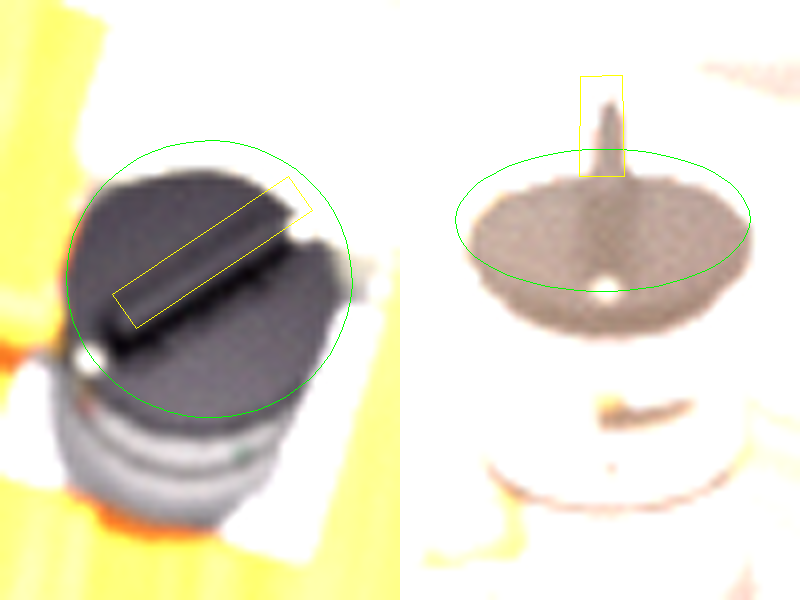

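Top crop: the disc is centred at about (203,300), roughly 2 px nearer the robot than my overlay, and the grip is parallel to it at -54°. Side crop agrees, about 7 px to the right. So the axis is near (0.637, -0.074).

Request:
apply_moves --deltas '[85, 550, -246, 0, 78, 85, 550, -246, 0, 78, 85, 550, -246, 0, 78, 85, 550, -246, 0, 78, 85, 550, -246, 0, 78, 85, 550, -246, 0, 78, 85, 550, -246, 0, 78, 85, 550, -246, 0, 78, 85, 550, -246, 0, 78, 85, 550, -246, 0, 78, 85, 550, -246, 0, 78, 85, 550, -246, 0, 78]' --squeeze 50

```text
clock: 6.3
position: [0.5442, -0.1787, 0.2485]
ee_rot: [0.0, 0.891, -0.455, 0.0]
contact_force: [0.7, -0.8, -0.2]
width: 0.0852
gripper_force: 0.0
```

Request:
apply_moves --deltas '[85, 0, 0, 0, 0, 85, 0, 0, 0, 0, 85, 0, 0, 0, 0]'

```text
clock: 6.55
position: [0.5432, -0.1799, 0.2481]
ee_rot: [0.0, 0.892, -0.451, -0.0]
contact_force: [0.7, -0.8, 0.3]
width: 0.085
gripper_force: 0.0
```

Request:
apply_moves --deltas '[85, -30, -138, 0, 0, 85, -30, -138, 0, 0, 85, -30, -138, 0, 0, 85, -30, -138, 10, 0, 85, -30, -138, 50, 0, 85, -30, -138, 80, 0, 60, -30, -138, 92, 0, 40, -30, -138, 92, 0, 40, -30, -138, 92, 0]'

```text
clock: 7.3
position: [0.6362, -0.0757, 0.1557]
ee_rot: [0.0, 0.892, -0.453, -0.001]
contact_force: [-0.5, 0.8, -0.3]
width: 0.0508
gripper_force: 0.0
```

```bash
python3 - <<'E'
from h import *
s=get_image("side");t=get_image("top")
cv2.imwrite("pics/o3.png",np.hstack([over(t,(293,173),400,600,5,[]),over(s,(246,195),400,600,5,[])]))
st=get_state();print(st["contact_force"],st["position"],st["width"])
E
```

```text
[ 1.02352984 -0.26318762 -0.5095702 ] [ 0.63771806 -0.07556703  0.1579223 ] 0.04004206747804052
```

View pics/o3.png

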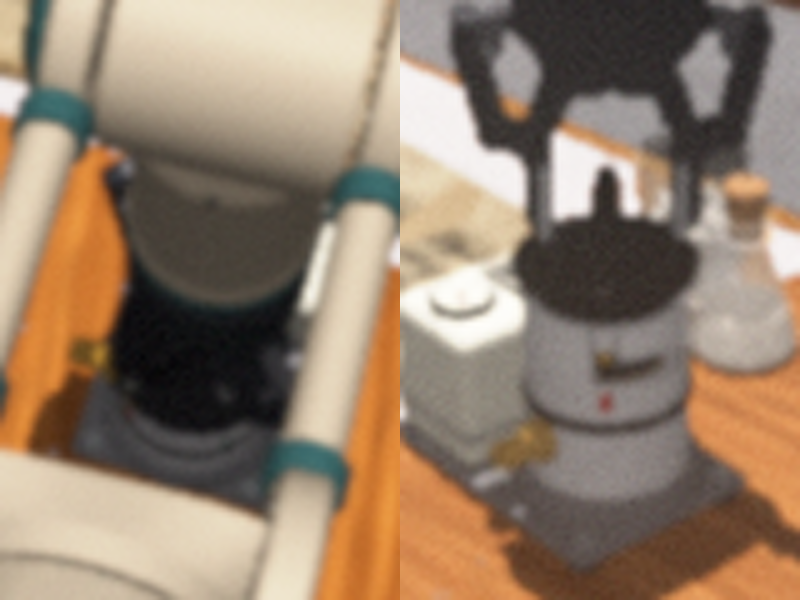

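The side crop looks straight along the grip: finger inner edges are at 550 and 674, and the grip is at 605. The jaws are about 3 mm too far toward tool +y, so I'll correct that and close.

Request:
apply_moves --deltas '[40, 0, -3, 0, 0, 25, 0, -3, 0, 0, 0, 0, -3, 0, 0, 0, 0, -3, 0, 0, 0, 0, -3, 0, 0, 0, 0, -3, 0, 0]' --squeeze 60

```text
clock: 7.9
position: [0.6397, -0.0731, 0.1576]
ee_rot: [0.0, 0.892, -0.452, 0.001]
contact_force: [-1.6, -1.7, 6.1]
width: 0.0108
gripper_force: 60.4
```

Request:
apply_moves --deltas '[0, 0, 0, 3, 0, 0, 0, 0, 6, 0, 0, 0, 0, 8, 0, 0, 0, 0, 8, 0, 0, 0, 0, 8, 0]'

```text
clock: 8.32
position: [0.6398, -0.0731, 0.15]
ee_rot: [0.0, 0.892, -0.452, 0.001]
contact_force: [-2.0, -0.9, 8.3]
width: 0.0107
gripper_force: 60.7
```

Request:
apply_moves --deltas '[0, 0, 0, 0.4, -3, 0, 0, 0, 0.4, -6, 0, 0, 0, 0.4, -10, 0, 0, 0, 0.4, -10]'

```text
clock: 8.65
position: [0.6405, -0.0725, 0.1499]
ee_rot: [-0.0, 0.928, -0.372, 0.002]
contact_force: [-0.2, -0.4, 8.4]
width: 0.0108
gripper_force: 60.7
```

```bash
python3 -c "
from rig import *
s=get_state();print(s['contact_force'],s['moment'],s['position'],s['qpos'])"
```

```text
[-0.20141978 -0.37350028  8.42172106] [-0.10727551  0.22110953  0.06316908] [ 0.64052238 -0.07249251  0.14991351] [-2.20696133e-01  4.41267276e-01  1.50001925e+00  2.53028090e-04
  1.19667758e+00  2.11179822e+00]
```

Request:
apply_moves --deltas '[0, 0, 0, 0, -6, 0, 0, 0, 0, -12, 0, 0, 0, 0, -18, 0, 0, 0, 0, -24, 0, 0, 0, 0, -30, 0, 0, 0, 0, -36, 0, 0, 0, 0, -36, 0, 0, 0, 0, -36]'

```text
clock: 9.32
position: [0.641, -0.0721, 0.15]
ee_rot: [-0.0, 0.998, -0.067, 0.002]
contact_force: [-0.7, 1.1, 6.9]
width: 0.011
gripper_force: 60.7
```

Request:
apply_moves --deltas '[0, 0, 0, 0, -6, 0, 0, 0, 0, -12, 0, 0, 0, 0, -18, 0, 0, 0, 0, -24, 0, 0, 0, 0, -30, 0, 0, 0, 0, -34, 0, 0, 0, 0, -34.5, 0, 0, 0, 0, -34.5]'

```text
clock: 9.98
position: [0.6404, -0.0719, 0.1499]
ee_rot: [0.0, 0.973, 0.231, 0.002]
contact_force: [-0.7, 1.5, 8.3]
width: 0.011
gripper_force: 60.7
```

```bash
python3 -c "
from rig import *
s=get_state();print(s['contact_force'],s['moment'],s['ee_rot'])"
```

```text
[-0.73538582  1.52386636  8.31849338] [ 0.21101977  0.2348122  -0.07448075] [1.08120562e-04 9.72910216e-01 2.31177239e-01 1.66832241e-03]
```

Request:
apply_moves --deltas '[0, 0, 0, -4, 0, 0, 0, 0, -8, 0, 0, 0, 0, -12, 0, 0, 0, 0, -12, 0]'

```text
clock: 10.32
position: [0.6403, -0.0719, 0.1615]
ee_rot: [0.0, 0.973, 0.231, 0.001]
contact_force: [0.4, 0.6, 6.0]
width: 0.0111
gripper_force: 60.3
```

Request:
apply_moves --deltas '[0, 0, 0, -6, 0, 0, 0, 0, -12, 0, 0, 0, 0, -20, 0, 0, 0, 0, -30, 0, 0, 0, 0, -45, 0, 0, 0, 0, -60, 0, 0, 0, 0, -70, 0, 0, 0, 0, -70, 0, 0, 0, 0, -70, 0]'

```text
clock: 11.07
position: [0.6393, -0.0726, 0.2302]
ee_rot: [0.0, 0.973, 0.231, 0.0]
contact_force: [-0.1, 0.1, -2.2]
width: 0.011
gripper_force: 59.3
```

```bash
python3 - <<'E'
from h import *
s=get_image("side");t=get_image("top")
print(get_state()["contact_force"],get_state()["position"])
tx,ty=.447,-.179;bx,by=.431,.1355;p=.0345
cu=[rect(tx,ty,.019,.0735,.0735,-5),rect(bx,by,.045,.0735,.0735,-5)]
for im,c in((t,(0,255,0)),(s,(0,255,0))): pass
cv=[(c,(0,255,0)) for c in cu]
a=over(t,(270,270),400,600,2,cv); 
cv2.imwrite("pics/o4.png",np.hstack([a,over(s,(290,250),400,600,2,cv)]))
for im,n in((s,"s"),(t,"t")):
  for q in("cartridge_knob","cartridge","old_cartridge0","empty_pocket","return_box","tray_floor"):
    print(n,q,[(np.round(r["point"],1).tolist(),round(r["score"],2)) for r in place_of(q,im)[:4]])
E
```

```text
[-0.17641092 -0.3342669  -1.07728278] [ 0.63867638 -0.07237196  0.22886837]
s cartridge_knob [([246.3, 189.1], 0.93), ([333.9, 287.7], 0.2)]
s cartridge [([246.9, 216.8], 0.84)]
s old_cartridge0 [([301.8, 317.2], 0.83), ([330.6, 286.5], 0.7), ([265.0, 304.0], 0.6), ([281.9, 344.5], 0.59)]
s empty_pocket [([246.0, 326.4], 0.66)]
s return_box [([272.4, 323.3], 0.8), ([264.2, 193.1], 0.57), ([247.3, 145.1], 0.31)]
s tray_floor [([337.9, 235.2], 0.7), ([266.0, 191.5], 0.25)]
t cartridge_knob [([291.3, 180.5], 0.45)]
t cartridge [([294.3, 191.0], 0.53)]
t old_cartridge0 [([218.5, 258.1], 0.45)]
t empty_pocket [([190.3, 256.4], 0.94)]
t return_box [([189.5, 287.4], 0.24)]
t tray_floor [([331.2, 267.2], 0.79), ([331.4, 268.6], 0.4)]
```

View pics/o4.png

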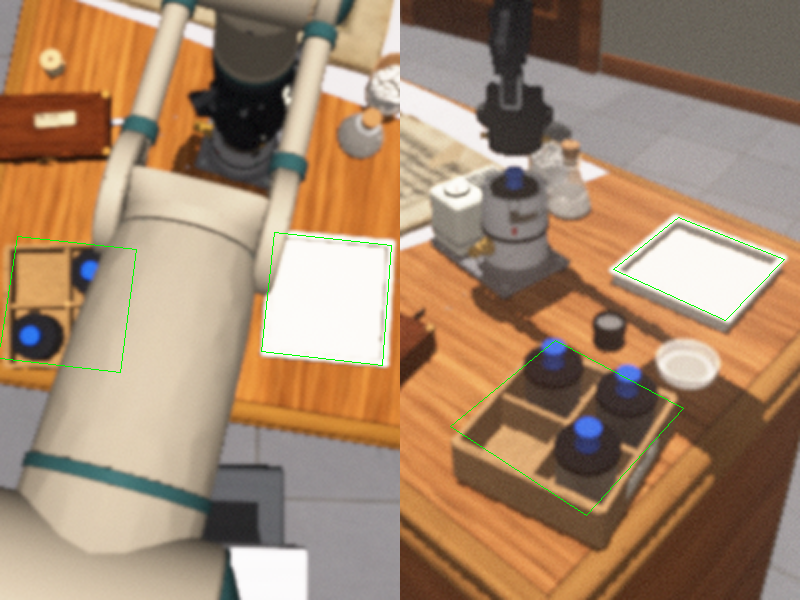

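The cover is off. The cartridge shows its blue knob in the tube at side crop (513,178), and the tray overlay fits. Moving the cover over the tray.

Request:
apply_moves --deltas '[0, -40, 2, 0, 0, 0, -80, 4, 0, 0, 0, -120, 6, 0, 0, 0, -160, 8, 0, 0, 0, -200, 9, 30, 0, 0, -219, 9, 70, 0, 0, -219, 9, 100, 0, 0, -219, 9, 130, 0, 0, -219, 9, 145, 0, 0, -219, 9, 152, 0, 0, -219, 9, 152, 0, 0, -219, 9, 152, 0]'

```text
clock: 12.77
position: [0.4487, -0.1794, 0.0786]
ee_rot: [0.001, 0.973, 0.231, 0.0]
contact_force: [0.4, 0.7, -0.8]
width: 0.0105
gripper_force: 59.2
```

Request:
apply_moves --deltas '[0, 0, 0, 3, 0, 0, 0, 0, 6, 0, 0, 0, 0, 9, 0, 0, 0, 0, 9, 0, 0, 0, 0, 9, 0]'

```text
clock: 13.18
position: [0.4479, -0.1789, 0.0691]
ee_rot: [0.0, 0.973, 0.231, 0.0]
contact_force: [0.0, -0.1, -1.6]
width: 0.0108
gripper_force: 59.2
```

Request:
apply_moves --deltas '[0, 0, 0, 1, 0, 0, 0, 0, 2, 0, 0, 0, 0, 3, 0, 0, 0, 0, 3, 0]'

```text
clock: 13.52
position: [0.4481, -0.1792, 0.0683]
ee_rot: [0.001, 0.973, 0.231, 0.0]
contact_force: [-4.7, 0.7, 17.7]
width: 0.0109
gripper_force: 62.1
```

Request:
apply_moves --deltas '[0, 0, 0, -2, 0, 15, 0, 0, -2, 0, 40, 0, 0, -2, 0, 50, 0, 0, -2, 0, 50, 0, 0, -2, 0, 50, 0, 0, -15, 0, 50, 0, 0, -50, 0, 50, 0, 0, -90, 0, 50, 0, 0, -130, 0, 50, 0, 0, -160, 0, 50, 0, 0, -160, 0, 50, 0, 0, -160, 0]'

```text
clock: 14.52
position: [0.4489, -0.1795, 0.2276]
ee_rot: [0.002, 0.973, 0.231, 0.002]
contact_force: [0.8, 0.2, -1.2]
width: 0.0499
gripper_force: 0.0
```

```bash
python3 - <<'E'
from h import *
s=get_image("side");t=get_image("top")
print(get_state()["contact_force"],get_state()["position"])
r=rot(get_state()["ee_rot"])
bx,by=.431,.1355
cv=[(rect(bx,by,.045,.0735,.0735,2),(0,255,0)),(rect(bx,by,0,.0735,.0735,2),(0,255,255)),(rect(bx,by,.045,.0735,.001,2),(0,255,0)),(circ(.640,-.0728,.115,.038),(0,255,0)),(circ(.640,-.0728,.135,.011),(0,0,255)),(circ(.448,-.179,.036,.041),(0,0,255))]
A=over(t,(265,235),400,600,2,cv)
B=np.vstack([over(s,(250,200),400,300,4,cv[3:]),over(s,(275,325),400,300,3,cv[:3])])
cv2.imwrite("pics/o5.png",np.hstack([A,B]))
for im,n in((s,"s"),(t,"t")):
  for q in("cartridge_knob","cover","empty_pocket","tube_rim"):
    print(n,q,[(np.round(r["point"],1).tolist(),round(r["score"],2)) for r in place_of(q,im)[:4]])
E
```

```text
[-0.21509007 -0.69887687 -0.14533556] [ 0.44713797 -0.17853778  0.22482117]Traceback (most recent call last):
  File "<stdin>", line 8, in <module>
    return _nx.concatenate(arrs, 0, dtype=dtype, casting=casting)
           ~~~~~~~~~~~~~~~^^^^^^^^^^^^^^^^^^^^^^^^^^^^^^^^^^^^^^^
ValueError: all the input array dimensions except for the concatenation axis must match exactly, but along dimension 1, the array at index 0 has size 400 and the array at index 1 has size 399
```

```bash
python3 - <<'E'
from h import *
s=get_image("side");t=get_image("top")
bx,by=.431,.1355
cv=[(rect(bx,by,.045,.0735,.0735,2),(0,255,0)),(rect(bx,by,0,.0735,.0735,2),(0,255,255)),(rect(bx,by,.045,.0735,.001,2),(0,255,0)),(circ(.640,-.0728,.115,.038),(0,255,0)),(circ(.640,-.0728,.135,.011),(0,0,255)),(circ(.448,-.179,.036,.041),(0,0,255))]
A=over(t,(265,235),400,600,2,cv)
B=np.vstack([over(s,(250,200),400,300,4,cv[3:]),over(s,(275,325),400,300,4,cv[:3])])
cv2.imwrite("pics/o5.png",np.hstack([A,B]))
for im,n in((s,"s"),(t,"t")):
  for q in("cartridge_knob","cover","empty_pocket","tube_rim"):
    print(n,q,[(np.round(r["point"],1).tolist(),round(r["score"],2)) for r in place_of(q,im)[:4]])
E
```

```text
s cartridge_knob [([249.6, 188.5], 0.75)]
s cover [([337.5, 236.4], 0.61), ([262.0, 191.5], 0.35), ([248.4, 214.9], 0.29)]
s empty_pocket [([246.9, 327.5], 0.93)]
s tube_rim [([242.4, 192.5], 0.9), ([246.2, 233.9], 0.62), ([272.8, 200.5], 0.39), ([340.9, 215.5], 0.18)]
t cartridge_knob [([288.2, 180.7], 0.59)]
t cover [([335.2, 270.4], 0.52)]
t empty_pocket [([188.2, 253.4], 0.57)]
t tube_rim [([288.2, 184.5], 0.57), ([362.8, 164.3], 0.46), ([334.3, 272.0], 0.38)]
```

View pics/o5.png

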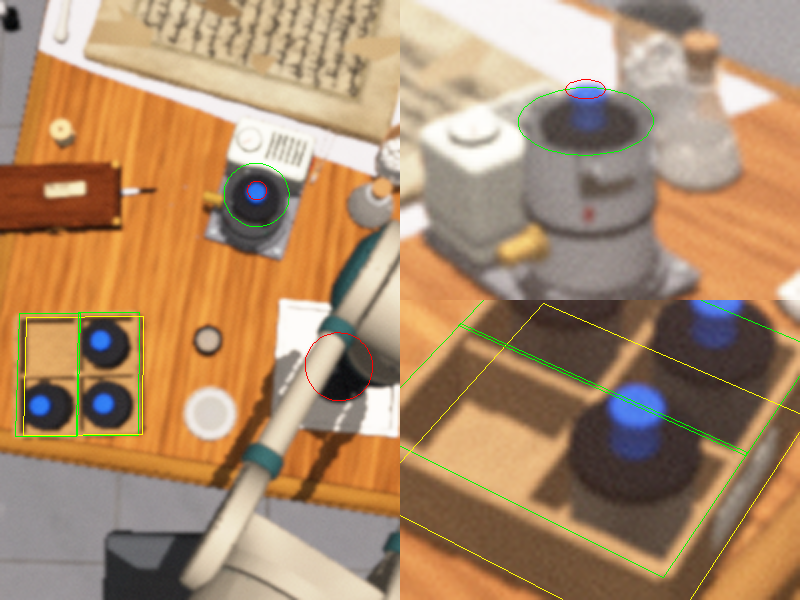

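The cover stands in the tray under the arm. The cartridge knob matches my overlay in the top view at crop (257,190). The box overlay fits to within 1 to 2 px, so the empty pocket is at about (0.465, 0.170). Next, the knob.

Request:
apply_moves --deltas '[50, 40, -1, 0, 0, 50, 80, -3, 0, 0, 50, 120, -4, 0, 0, 50, 160, -6, 0, 0, 50, 200, -7, 0, 0, 50, 219, -8, 0, 0, 50, 219, -8, 10, 0, 50, 219, -8, 40, 0, 50, 219, -8, 70, 0, 50, 219, -8, 85, 0, 50, 219, -8, 85, 0, 50, 219, -8, 85, 0]'

```text
clock: 16.12
position: [0.6387, -0.0736, 0.14]
ee_rot: [-0.0, 0.973, 0.231, -0.001]
contact_force: [0.9, -0.2, 0.5]
width: 0.0502
gripper_force: 0.0
```

```bash
python3 - <<'E'
from h import *
print(get_state()["position"],get_state()["contact_force"])
s=get_image("side")
print([(p["score"],onz(s,p["point"],.005)) for p in place_of("empty_pocket",s)[:2]])
cv2.imwrite("pics/o6.png",over(s,(248,195),400,400,5,[(circ(.640,-.0728,.115,.038),(0,255,0))]))
E
```

```text
[ 0.63871688 -0.0736341   0.13997934] [ 0.8813937  -0.16960782  0.45663719]
[(0.67, array([0.46675374, 0.1769561 , 0.005     ]))]
```

View pics/o6.png

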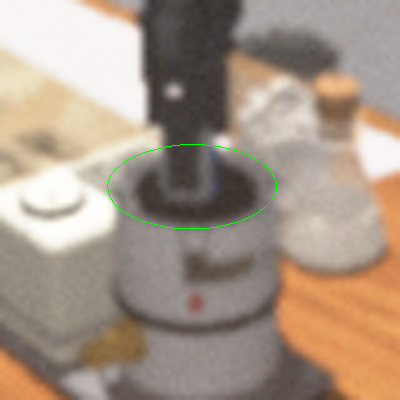

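The fingers straddle the knob, with its blue edge showing at (215,165). Lower slightly and close.

Request:
apply_moves --deltas '[40, 0, 0, 4, 0, 25, 0, 0, 5, 0, 0, 0, 0, 5, 0, 0, 0, 0, 5, 0, 0, 0, 0, 5, 0, 0, 0, 0, 5, 0]' --squeeze 60

```text
clock: 16.72
position: [0.6401, -0.0733, 0.1364]
ee_rot: [0.0, 0.973, 0.231, 0.0]
contact_force: [-0.6, 0.4, 1.1]
width: 0.0188
gripper_force: 58.5
```

Request:
apply_moves --deltas '[0, 0, 0, -3, 0, 0, 0, 0, -8, 0, 0, 0, 0, -14, 0, 0, 0, 0, -20, 0, 0, 0, 0, -20, 0, 0, 0, 0, -20, 0]'

```text
clock: 17.22
position: [0.6403, -0.0734, 0.1567]
ee_rot: [0.0, 0.973, 0.231, 0.001]
contact_force: [0.6, -0.3, -1.2]
width: 0.0185
gripper_force: 58.6
```

```bash
python3 - <<'E'
from h import *
print(get_state()["position"],get_state()["contact_force"],get_state()["width"])
s=get_image("side")
cv2.imwrite("pics/o7.png",over(s,(248,185),400,400,5,[]))
E
```

```text
[ 0.64027688 -0.07343322  0.15665772] [ 0.555248   -0.31527481 -1.18503641] 0.01853764103961648
```

View pics/o7.png

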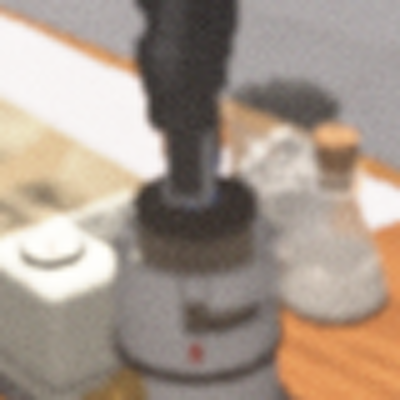

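The cartridge is held upright. Lift it clear, then carry it over.

Request:
apply_moves --deltas '[0, 0, 0, -15, 0, 0, 0, 0, -35, 0, 0, 0, 0, -60, 0, 0, 0, 0, -80, 0, 0, 0, 0, -90, 0, 0, 0, 0, -90, 0, 0, -3, -15, -90, 0, 0, -8, -45, -90, 0, 0, -13, -80, -90, 0, 0, -18, -115, -90, 0, 0, -23, -150, -90, 0, 0, -26, -170, -90, 0]'

```text
clock: 18.27
position: [0.5365, 0.0694, 0.244]
ee_rot: [-0.001, 0.973, 0.232, -0.002]
contact_force: [-0.4, -0.2, 0.2]
width: 0.0184
gripper_force: 58.8
```

Request:
apply_moves --deltas '[0, -3, -15, 0, 0, 0, -8, -45, 0, 0, 0, -12, -75, 0, 0, 0, -16, -100, 0, 0, 0, -19, -120, 0, 0, 0, -20, -126, 0, 0, 0, -20, -126, 0, 0, 0, -20, -126, 0, 0, 0, -20, -126, 0, 0]'

```text
clock: 19.02
position: [0.4665, 0.1695, 0.2455]
ee_rot: [0.001, 0.973, 0.231, -0.0]
contact_force: [0.6, -0.7, -0.9]
width: 0.0184
gripper_force: 58.9
```

```bash
python3 - <<'E'
from h import *
st=get_state();print(st["position"],st["contact_force"],st["width"],st["ee_rot"])
s=get_image("side")
x,y,z=st["position"];z0=z-.0834
cv=[(circ(x,y,z0,.028),(0,255,0)),(circ(x,y,z0+.062,.028),(0,255,0)),(rect(.466,.171,.045,.033,.033,2),(0,0,255)),(rect(.466,.171,.005,.033,.033,2),(255,0,0)),(rect(.432,.134,.045,.0735,.0735,2),(0,255,255))]
cv2.imwrite("pics/o8.png",over(s,(260,290),560,600,4,cv))
E
```

```text
[0.46653779 0.16946227 0.24551107] [ 0.59832083 -0.68574681 -0.89532278] 0.01844560387115229 [ 5.26766365e-04  9.73023599e-01  2.30705001e-01 -1.62318765e-05]
```

View pics/o8.png

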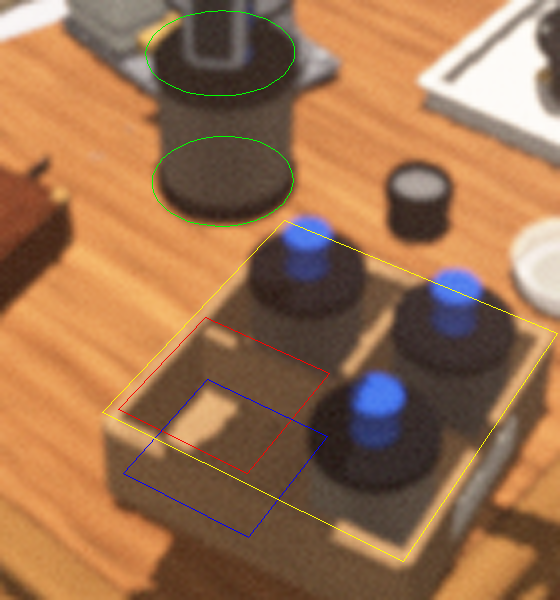

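Cartridge hangs at crop (225,110), about 1 px right of the prediction. The box rim overlay fits. Correct by 2 mm and lower.

Request:
apply_moves --deltas '[0, 2, -1, 30, 0, 0, 2, -1, 60, 0, 0, 2, -1, 85, 0, 0, 2, -1, 100, 0, 0, 2, -1, 110, 0, 0, 2, -1, 117, 0, 0, 2, -1, 122, 0, 0, 2, -1, 127, 0, 0, 2, -1, 127, 0]'

```text
clock: 19.82
position: [0.4673, 0.172, 0.1187]
ee_rot: [0.0, 0.973, 0.231, 0.0]
contact_force: [-0.6, -0.9, -0.9]
width: 0.0184
gripper_force: 58.9
```

Request:
apply_moves --deltas '[0, 0, 0, 5, 0, 0, 0, 0, 10, 0, 0, 0, 0, 15, 0, 0, 0, 0, 20, 0, 0, 0, 0, 24, 0, 0, 0, 0, 27, 0, 0, 0, 0, 27, 0, 0, 0, 0, 27, 0]'

```text
clock: 20.48
position: [0.467, 0.1722, 0.0917]
ee_rot: [0.0, 0.973, 0.231, -0.0]
contact_force: [-0.1, 0.3, -1.0]
width: 0.0187
gripper_force: 58.9
```

Request:
apply_moves --deltas '[0, 0, 0, 1.5, 0, 0, 0, 0, 3, 0, 0, 0, 0, 4, 0, 0, 0, 0, 4, 0]'

```text
clock: 20.82
position: [0.4674, 0.1725, 0.0887]
ee_rot: [-0.0, 0.973, 0.231, 0.001]
contact_force: [-1.2, 0.7, 4.3]
width: 0.0183
gripper_force: 59.5
```

Request:
apply_moves --deltas '[0, 0, 0, -0.5, 0, 25, 0, 0, -0.5, 0, 40, 0, 0, -0.5, 0, 45, 0, 0, -0.5, 0, 45, 0, 0, -0.5, 0, 45, 0, 0, -10, 0, 45, 0, 0, -40, 0, 45, 0, 0, -80, 0, 45, 0, 0, -120, 0, 45, 0, 0, -160, 0, 45, 0, 0, -160, 0, 45, 0, 0, -160, 0]'

```text
clock: 21.82
position: [0.4686, 0.1725, 0.2513]
ee_rot: [0.0, 0.973, 0.231, 0.004]
contact_force: [0.4, 0.3, -1.4]
width: 0.0453
gripper_force: 0.0
```

```bash
python3 - <<'E'
from h import *
st=get_state();print(st["position"],st["contact_force"],st["width"])
s=get_image("side")
cv2.imwrite("pics/o9.png",over(s,(295,270),600,600,3,[]))
for q in("cartridge","cover","tray_floor"):
    print(q,[(np.round(onz(s,r["point"],.005),3),round(r["score"],2)) for r in place_of(q,s)[:5]])
E
```

```text
[0.46855926 0.17251422 0.25125311] [ 0.41431632  0.34092243 -1.42290708] 0.045272997219013004
cartridge [(array([0.459, 0.17 , 0.005]), 0.71), (array([ 0.418, -0.212,  0.005]), 0.63)]
cover [(array([ 0.449, -0.172,  0.005]), 0.75)]
tray_floor [(array([ 0.452, -0.186,  0.005]), 0.85), (array([0.439, 0.139, 0.005]), 0.64)]
```

View pics/o9.png

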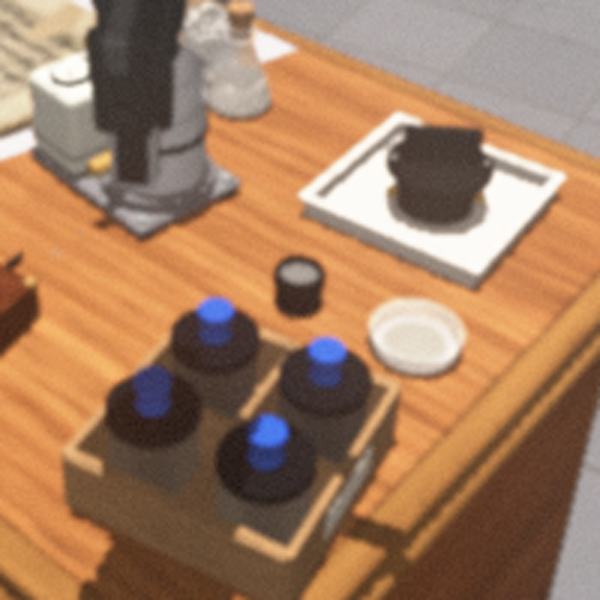

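The picture shows the cover upright on its skirt near the tray's centre (440,175). The cartridge stands in its pocket at (153,410), level with the other three, and nothing else has moved. Handing in.

```bash
python3 -c "
from rig import *
print(sign_off())"
```

```text
the job is handed in; nothing more can be done
None
```

The job is handed in at about 22 s of the 61 s: the cover stands grip-up in the white tray and the spent cartridge stands upright in the empty pocket, with the other items undisturbed in the last picture; `sign_off()` returned no verdict.

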